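# Turn a wet miniature's plinth round the corner post

## Task

A freshly painted miniature stands sideways on its square plinth on the photo board; the paint is wet, so touch only the plinth's sides, never push harder than 25 N, and never lift or tip it. Push the plinth against the fixed round post so that it pivots a quarter turn round the post (counter-clockwise from above) and swings flush onto the low fence, then slide it along the fence and press it home against the end stop with a steady push of about 10 N for half a second, leaving it square in the corner, touching fence and stop, with its nameplate facing away from the end stop. Leave the paint bottle, jar and cup where they are.

Things in the scene. Friction and masses are not known exactly. Their poses are not given: they have to be found in the camera images.
- post_axis (a point): Fixed round steel post, 16 mm diameter, standing 30 mm above the white photo board. The point is on the post's axis at the height of the board's top face. Axes are the board's: x runs along the fence towards the end stop, y points to the fence's back, z up. The board's top face is 12 mm above the table; the board reaches from 220 mm behind the post (-x) to 170 mm ahead and from 40 mm (+y) to 210 mm (-y). It is screwed down and does not move.
- home_corner (a point): The inner corner where the fence meets the end stop, at the height of the board's top face; axes as for post_axis, from which it lies 135 mm in x and -8 mm in y. The fence's guiding face is the plane y = 0 here, running back (-x) to the post and tangent to it; the end stop's face is the plane x = 0 here, running 116 mm to -y. The plinth at home has its centre at x = -48 mm, y = -48 mm here, and its axes along these.
- plinth_center (a point): Centre (half-way up) of the loose wooden plinth, 96 x 96 x 36 mm, 0.25 to 0.5 kg, too wide to grip, lying on the board between robot and post. Its axes are parallel to the board's when home; at the start its x axis points about along the board's -y (within 10 degrees) and its +y side faces the post. Slid straight along the board's x, that side would meet the post 7 to 42 mm from its -x end.
- nameplate (a point): The nameplate, a brass strip 54 x 12 mm lying on the plinth's top along its -x edge; the point is 38 mm from the plinth's centre towards its -x side, half-way up the plinth. Axes as the plinth's.
- plinth: The plinth with the figure; origin at the centre of its underside, axes as plinth_center.
- figure: The painted figure fixed in the middle of the plinth, 27 mm wide at its foot and rising 30 mm above the plinth's top (66 mm above the board). Wet: not to be touched. Origin and axes are those of the plinth.
- post: The round post as a body, its origin on the post's axis at table height.
- fence: The low straight aluminium fence, 141 mm long, 12 mm thick, 20 mm above the board, between the post and the end stop. Origin as post.
- end_stop: The low aluminium end stop, 116 mm long, 12 mm thick, 20 mm above the board, across the far end of the fence. Origin as post.
- paint_bottle: Bystander: small closed paint bottle, 28 mm diameter, 62 mm tall, standing behind the fence. Origin at the centre of its underside.
- primer_jar: Bystander: closed jar, 52 mm diameter, 58 mm tall, standing behind the fence. Origin at the centre of its underside.
- rinse_cup: Bystander: empty white cup, 64 mm diameter, 75 mm tall, standing beside the board on the fence's side. Origin at the centre of its underside.
Mind the look-alikes: they are no part of the job. Of the things like the plinth, leave any that is blue or turquoise; of the rest the larger one is meant.

How it is judged:
On the way, in this order (a step that is already met when the one before it is completed fails the run):
1. the plinth bears on the post while it is part-way through its quarter turn (between 25 and 65 degrees still to go) (contact force between plinth and post above 0.3 N and angle between the x axis of plinth_center and the x axis of home_corner, either way round between 0.44 and 1.13 rad), for 0.05 s.
2. the turned plinth, nameplate to the rear, is pressed steadily against the end stop with 5 to 15 N (contact force between plinth and end_stop between 5 and 15 N and angle between the x axis of plinth_center and the x axis of home_corner, either way round below 0.08 rad and x of nameplate in the frame of home_corner below -0.08 m), for 0.3 s.
At the end, for the whole second after the job is handed in: The plinth lies at rest flat in the corner, within 2.2 mm of touching the end stop and of touching the fence, square to them within 0.04 rad, with its nameplate side facing away from the end stop, and nothing of the robot touches it (x of plinth_center in the frame of home_corner between -0.0502 and -0.045 m and y of plinth_center in the frame of home_corner between -0.0502 and -0.045 m and angle between the x axis of plinth_center and the x axis of home_corner, either way round below 0.04 rad and x of nameplate in the frame of home_corner below -0.08 m and angle between plinth's own z axis and vertical below 0.05 rad and linear speed of plinth below 0.01 m/s and contact force between the fingers and plinth below 0.1 N).
It fails at once if the wet figure is touched (contact force between any of the fingers, the arm and figure above 0.3 N).
It fails at once if the plinth is pushed with more than 25 N (contact force between any of the fingers, the arm and plinth above 25 N).
It fails at once if the plinth is lifted more than 8 mm off the board or tipped by more than 0.15 rad (z of plinth_center in the frame of home_corner above 0.026 m or angle between plinth's own z axis and vertical above 0.15 rad).
It fails at once if the paint bottle, jar or cup is moved more than 15 mm (distance of any of paint_bottle, primer_jar, rinse_cup from where it was at the start of the episode above 0.015 m).
It also fails if it takes over 72 s, if anything falls off the work surface, if the arm or the gripper's body presses on something with over 40 N, if the wrist force passes 120 N, or if a joint passes its speed limit or range.

## Robot

A 7-joint arm with a two-finger parallel gripper is mounted at the origin on the work surface. World frame = base frame: x ahead of the robot, y to its left, z up, the work surface at z = 0. Lengths are in m, angles in rad, forces in N, time in s.
With the tool pointing down it reaches from about 0.425 to 0.95 m from the base axis. Payload 4.7 kg.
Tool frame: the origin (TCP) lies between the finger pads; the fingertips stand 14 mm ahead of it and the grasp point (between the pads) lies 5 mm behind it; z points along the fingers, y is the line along which they close (so a half turn about z gives the same grasp; the last joint's range is limited). The gripper opens to 87 mm and grips with 3 to 60 N. Pads are 19 mm wide; open, the fingers measure 117 mm over their backs; the gripper's body (75 mm by 190 mm) begins 51 mm behind the grasp point.
Start: joints at [1.091, 0.469, -0.049, 1.532, 0.024, 1.141, -0.082], TCP at [0.294, -0.608, 0.237] pointing down, gripper open.
Joint ranges: [-2.59, 2.59], [-0.33, 1.99], [-1.39, 1.29], [0.1, 2.45], [-1.04, 4.18], [0.21, 1.99], [-2.66, 2.66]. Speed limits (rad/s): [2.57, 2.57, 3.14, 3.14, 3.14, 3.14, 3.14].

## Interface

Orientations are given as a rotation vector (axis times angle).
In Python, from rig import bot gives the robot as it stands.
- The arm moves only by the tool drive_tool, never from a script. Its argument "targets" is a list of rows, each a list of 2 entries, a list of its own where there are three numbers: the shift along the tool's x, y, z in cm, then the turn, a rotation vector about the tool's x, y, z in degrees. In form: [[[tx, ty, tz], [wx, wy, wz]], ...]. A call has 1 to 5 rows; each row shifts and turns the commanded pose from where the row before left it, along the tool's axes as they then stand; what a row does not reach is not made up. A row lasts 1/10 s, in which the tool goes at most 50 mm and 8.59 degrees, less where a joint would pass 70% of its speed; a pose out of reach is approached as far as the arm can. A call with a gripper value outside its range is refused whole. "grip" is the opening, from -1 (shut) to 1 (fully open), set as the call begins (left out, the last holds). The fingers move at their own pace and stop on an object; the grip force is fixed at half the most. Time passes only in rows, so rows that do not move let the fingers close. It gives the time, the measured TCP pose, the force, the opening and the grip force at its end, in the units of the state.
- bot.get_obs(): the state, without advancing time (a new reading comes with each control period).
- bot.grab_frame(name): name is "scene" or "top" or "wrist"; returns a dict with "pixels" (384x512x3 uint8, blue, green, red), "range_z" (384x512 float32, m along the optical axis (not along the pixel's ray), 0 where there is no reading), "fx", "fy", "cx", "cy" (pixels), "camera_from_world" (4x4, takes a point from world to camera coordinates); the wrist camera has in their place "hand_eye" (4x4, takes a point from camera to tool coordinates, whose origin is the TCP and whose axes are the flange's). Camera axes: x right, y down, z forward; pixel columns grow to the right and rows downward; lengths in m; the calibration is good to about 2 mm. The wrist camera is an equidistant fisheye: a pixel r from the principal point sees the ray r / f radians off the axis. A picture is of the moment at which its call begins: read the wrist's pose just before it.
- bot.close_job(): hands the job in; it is judged then, once.
The state is a dict: "time": time; "qpos": joint angles; "joint_velocities": joint speeds; "effort": joint torques, N m; "tcp_pos": TCP position; "ee_rot": TCP orientation; "force": force on the tool from outside, world axes, zero at the start; "moment": the same for the moment, N m; "grip_width": finger opening in m; "finger_force": force on a finger pad.
Only numpy, scipy, OpenCV 4.12 (cv2) and the standard library are available. Lean on these libraries where they do the work, as an engineer would, in place of code of your own. Each camera call takes 0.05 s, during which the arm holds its last target. There are 200 camera calls.

## Working session

There is one attempt and no reset: what is moved stays moved. The work goes in short steps, Python scripts to look and compute and a tool call to move; the robot and the scene stay as the last step left them, time stands still between calls to the robot, and variables do not carry over. Pictures are saved under pics/ and viewed, at most 10 in all, crops included, and the job is handed in when it is done.

Besides the shell and the picture viewer there is one more tool, called after "Emit:" as a command line: name --argument value ..., lists and objects as JSON in quotes. drive_tool: Moves the arm, as the interface text tells. Its arguments: {"type":"object","properties":{"targets":{"type":"array"},"grip":{"type":"number"}},"required":["targets"]}

```bash
mkdir -p pics; ls; python3 - <<'E'
from rig import bot
import cv2,numpy as np,pickle
o=bot.get_obs();print({k:np.round(v,3) for k,v in o.items()})
for n in ["scene","top"]:
    f=bot.grab_frame(n);pickle.dump(f,open(f'{n}.pkl','wb'));cv2.imwrite(f'pics/{n}0.png',f['pixels']);print(n,f['fx'],f['cx'],f['cy'],np.round(f['camera_from_world'],3).tolist())
E
```

```text
pics
{'time': np.float64(0.0), 'qpos': array([ 1.091,  0.469, -0.049,  1.534,  0.024,  1.141, -0.082]), 'joint_velocities': array([-0.001, -0.001,  0.001,  0.001, -0.001,  0.   , -0.001]), 'effort': array([ 0.0000e+00, -5.0797e+01, -8.0000e-02, -2.3615e+01, -6.1000e-02,
        3.8000e-02,  0.0000e+00]), 'tcp_pos': array([ 0.294, -0.607,  0.236]), 'ee_rot': array([-3.06e+00, -7.02e-01,  1.00e-03]), 'force': array([ 0.772,  0.029, -0.39 ]), 'moment': array([0.033, 0.024, 0.023]), 'finger_force': np.float64(0.0), 'grip_width': np.float64(0.087)}
scene 442.38049662058864 249.59210655811756 188.72986772306754 [[-0.449, 0.894, -0.015, 0.314], [0.57, 0.273, -0.775, -0.231], [-0.688, -0.356, -0.632, 1.403], [0.0, 0.0, 0.0, 1.0]]
top 391.42973908123935 254.40565578459513 183.59723452968802 [[0.025, -1.0, -0.007, -0.093], [-0.997, -0.024, -0.078, 0.543], [0.078, 0.009, -0.997, 0.912], [0.0, 0.0, 0.0, 1.0]]
```

View pics/top0.png

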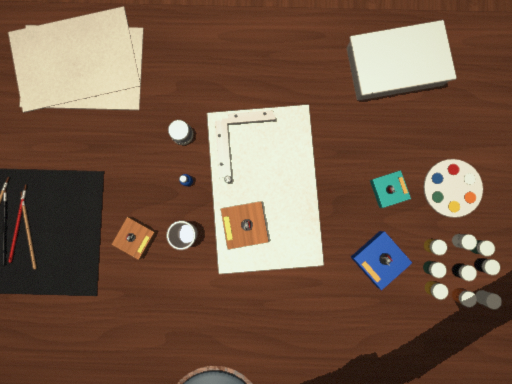

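View pics/scene0.png

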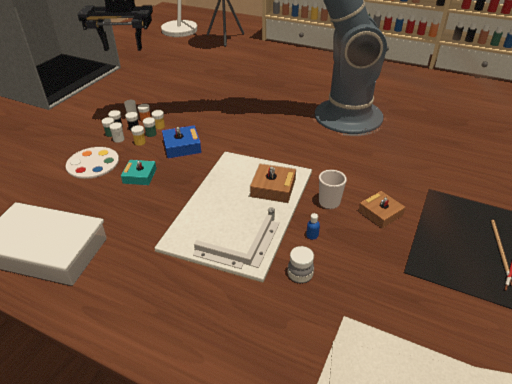

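The candidates for the plinth in the top view are brown large (245,225), brown small (133,238), blue (382,260) and turquoise (391,189). The large brown one on the board is the one meant; its nameplate is on the left (+y) side. The post is at (228,179), the fence runs up from it and the end stop runs right from about (222,118).

```bash
cat > h.py <<'E'
import numpy as np,cv2,pickle
from scipy.spatial.transform import Rotation as R
def ray(f,uv,z):
    T=f['camera_from_world'];Rm=T[:3,:3];c=-Rm.T@T[:3,3]
    uv=np.atleast_2d(uv).astype(float)
    d=np.c_[(uv[:,0]-f['cx'])/f['fx'],(uv[:,1]-f['cy'])/f['fy'],np.ones(len(uv))]@Rm
    return (c+d*((z-c[2])/d[:,2])[:,None])[:,:2]
def big(m,roi):
    k=np.zeros_like(m);x0,y0,x1,y1=roi;k[y0:y1,x0:x1]=m[y0:y1,x0:x1]
    return max(cv2.findContours(k,cv2.RETR_EXTERNAL,cv2.CHAIN_APPROX_NONE)[0],key=cv2.contourArea)
def rect(f,c,z):
    p=ray(f,c[:,0],z).astype(np.float32);return cv2.minAreaRect(p),cv2.boxPoints(cv2.minAreaRect(p))
E
python3 - <<'E'
from h import *
f=pickle.load(open('top.pkl','rb'));b=f['pixels'];h=cv2.cvtColor(b,cv2.COLOR_BGR2HSV)
print('board/plinth/nameplate/fence hsv',h[200,290],h[215,255],h[228,228],h[150,222],h[118,245])
w=((h[...,1]<60)&(h[...,2]>120)).astype(np.uint8)*255
bd=big(w,(195,95,335,285));r,bx=rect(f,bd,0.012);print('board',r,bx.round(4).tolist())
m=((h[...,1]>90)).astype(np.uint8)*255
pl=big(cv2.morphologyEx(m,cv2.MORPH_OPEN,np.ones((3,3))),(214,195,280,262));r,bx=rect(f,pl,0.048);print('plinth',r,bx.round(4).tolist(),cv2.boundingRect(pl))
print('post top approx',ray(f,[228,179],0.042),'depth',f['range_z'][179,228])
c=np.hstack([cv2.resize(b[90:285,195:335],None,fx=3,fy=3,interpolation=cv2.INTER_CUBIC)])
cv2.imwrite('pics/crop.png',c)
E
```

```text
board/plinth/nameplate/fence hsv [ 39  21 243] [ 12 158 189] [ 28 129 237] [ 34  18 240] [ 21  32 236]
board ((0.5369806289672852, -0.1025124341249466), (0.38939955830574036, 0.2509344518184662), 6.044826030731201) [[0.3301999866962433, 0.0017999999690800905], [0.35659998655319214, -0.24779999256134033], [0.7437999844551086, -0.20679999887943268], [0.7174000144004822, 0.04280000180006027]]
plinth ((0.44799497723579407, -0.058794304728507996), (0.09455650299787521, 0.0956302210688591), 11.382559776306152) [[0.3921999931335449, -0.021299999207258224], [0.41110000014305115, -0.11500000208616257], [0.5037999749183655, -0.09629999846220016], [0.48489999771118164, -0.0026000000070780516]] (221, 202, 47, 47)
post top approx [[ 0.55306231 -0.01787014]] depth 0.9134527
```

View pics/crop.png

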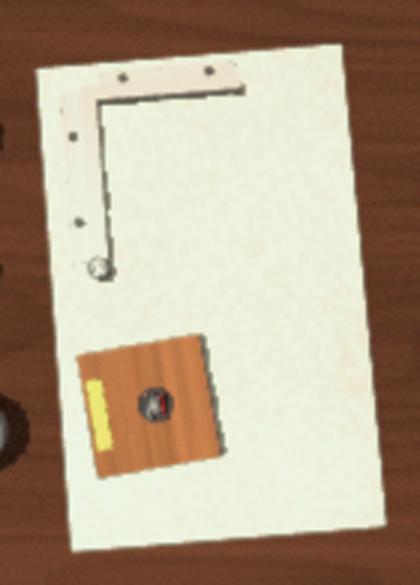

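The crop confirms it: brown plinth, nameplate on the left (+y) side, figure in the middle, post just ahead. I'll push from the robot side with closed fingers, tilting slightly for reach.

Emit:
drive_tool --targets '[[[0, 0, 0], [0, 0, 7.2]], [[0, 0, 0], [0, 0, 7.2]], [[2.14, -4.07, 0], [0, 0, 0]], [[2.14, -4.07, 0], [0, 0, 0]], [[2.14, -4.07, 0], [0, 0, 0]]]' --grip -1

```text
time: 0.6
tcp_pos: [0.3329, -0.4734, 0.2359]
ee_rot: [-3.125, -0.312, 0.001]
force: [0.8, -0.2, 0.4]
grip_width: 0.0549
finger_force: 0.0
```

Emit:
drive_tool --targets '[[[2.14, -4.07, 0], [0, 0, 0]], [[2.14, -4.07, 0], [0, 0, 0]], [[2.14, -4.07, 0], [0, 0, 0]], [[2.14, -4.07, 0], [0, 0, 0]], [[2.14, -4.07, 0], [0, 0, 0]]]'

```text
time: 1.1
tcp_pos: [0.3974, -0.2525, 0.2364]
ee_rot: [3.126, 0.313, -0.0]
force: [1.1, -0.8, -0.9]
grip_width: 0.0148
finger_force: 0.0
```

```bash
cat >> h.py <<'E'
def to(bot,p,yaw,tilt=0):
    """remaining move to TCP p with tool x heading yaw (deg), tips tilted back by tilt: cm and deg in tool axes"""
    o=bot.get_obs();C=R.from_rotvec(o['ee_rot'])
    D=R.from_euler('z',yaw,degrees=True)*R.from_euler('x',180,degrees=True)*R.from_euler('y',-tilt,degrees=True)
    print('t',o['time'].round(2),'tcp',o['tcp_pos'].round(4),'toolx',C.as_matrix()[:,0].round(3),'z',C.as_matrix()[:,2].round(3),'F',o['force'].round(2),'q',o['qpos'].round(2))
    print(' shift cm',(C.inv().apply(np.array(p)-o['tcp_pos'])*100).round(2),'turn',np.rad2deg((C.inv()*D).as_rotvec()).round(2),'wtilt z',D.as_matrix()[:,2].round(3))
E
python3 -c "
from h import *;from rig import bot
to(bot,[.41,-.21,.05],11.4);to(bot,[.37,-.085,.042],11.4,11)"
```

```text
Traceback (most recent call last):
  File "h.py", line 17, in to
    print('t',o['time'].round(2),'tcp',o['tcp_pos'].round(4),'toolx',C.as_matrix()[:,0].round(3),'z',C.as_matrix()[:,2].round(3),'F',o['force'].round(2),'q',o['qpos'].round(2))
              ^^^^^^^^^^^^^^^
AttributeError: 'float' object has no attribute 'round'
```

Emit:
drive_tool --targets '[[[0.3, -0.3, 4.6], [0, 0, 0]], [[0, 0, 4.6], [0, 0, 0]], [[0, 0, 4.6], [0, 0, 0]], [[0, 0, 4.6], [0, 0, 0]], [[0, 0, 0], [0, 0, 0]]]'

```text
time: 1.6
tcp_pos: [0.3953, -0.2485, 0.0475]
ee_rot: [-3.118, -0.313, 0.017]
force: [-1.0, 1.5, 0.4]
grip_width: 0.0004
finger_force: 0.0
```

```bash
sed -i "s/o\['time'\].round(2)/round(float(o['time']),2)/" h.py
python3 -c "
from h import *;from rig import bot
to(bot,[.37,-.085,.042],11.4,11);to(bot,[.37,-.085,.042],11.4,-11)"
```

```text
t 1.6 tcp [ 0.3953 -0.2485  0.0475] toolx [ 0.98   0.199 -0.01 ] z [-0.012  0.007 -1.   ] F [-0.97  1.49  0.41] q [ 0.6   0.42 -0.15  2.17  0.11  0.58 -1.01]
 shift cm [  0.77 -16.52   0.69] turn [ -0.5  -10.41   0.11] wtilt z [-0.187 -0.038 -0.982]
t 1.6 tcp [ 0.3953 -0.2485  0.0475] toolx [ 0.98   0.199 -0.01 ] z [-0.012  0.007 -1.   ] F [-0.97  1.49  0.41] q [ 0.6   0.42 -0.15  2.17  0.11  0.58 -1.01]
 shift cm [  0.77 -16.52   0.69] turn [-5.100e-01  1.159e+01  1.000e-02] wtilt z [ 0.187  0.038 -0.982]
```

Emit:
drive_tool --targets '[[[0, -4, 0], [0, -5.2, 0]], [[0, -4, 0], [0, -5.2, 0]], [[0, -4, 0], [0, 0, 0]], [[0, -3, 0], [0, 0, 0]], [[0, 0, 0], [0, 0, 0]]]'

```text
time: 2.1
tcp_pos: [0.3705, -0.1004, 0.0544]
ee_rot: [3.095, 0.321, -0.278]
force: [0.3, -0.1, -1.3]
grip_width: 0.0006
finger_force: 0.0
```

```bash
python3 -c "
from h import *;from rig import bot
to(bot,[.374,-.083,.042],11.4,11)
f=bot.grab_frame('top');cv2.imwrite('pics/a1.png',cv2.resize(f['pixels'][90:290,170:350],None,fx=3,fy=3))"
```

```text
t 2.1 tcp [ 0.3705 -0.1004  0.0544] toolx [ 0.963  0.202 -0.178] z [-0.175 -0.036 -0.984] F [ 0.29 -0.15 -1.3 ] q [ 0.24  0.37 -0.15  2.25  0.16  0.71 -1.41]
 shift cm [ 0.91 -1.63  1.1 ] turn [ 0.04 -0.72  0.43] wtilt z [-0.187 -0.038 -0.982]
```

View pics/a1.png

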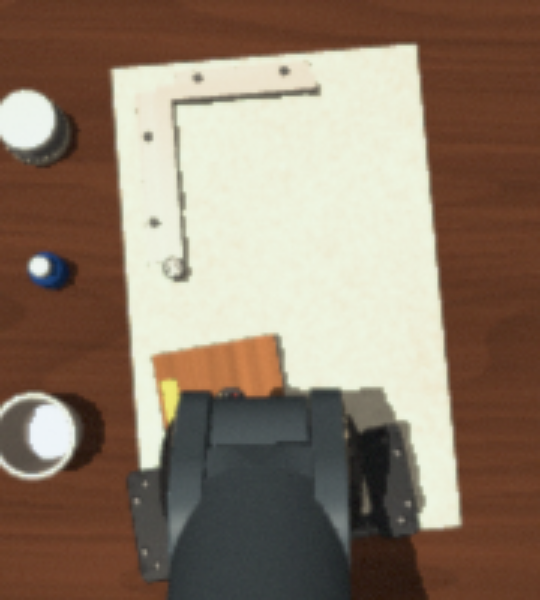

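The tool is now behind the plinth, which is untouched with its top-left corner at (155,355) in the crop; the post is at (174,267). Next I approach and make contact.

Emit:
drive_tool --targets '[[[0.9, -1.6, 1.1], [0, 0, 0]], [[0.6, 0, -0.11], [0, 0, 0]], [[0.5, 0, -0.09], [0, 0, 0]], [[0.5, 0, -0.09], [0, 0, 0]], [[0.5, 0, -0.09], [0, 0, 0]]]'

```text
time: 2.65
tcp_pos: [0.3947, -0.0837, 0.0405]
ee_rot: [3.095, 0.307, -0.283]
force: [-1.7, 0.2, 1.7]
grip_width: 0.0002
finger_force: 1.0
```

Emit:
drive_tool --targets '[[[0.5, 0, -0.09], [0, 0, 0]], [[0.5, 0, -0.09], [0, 0, 0]], [[0.5, 0, -0.09], [0, 0, 0]], [[0.5, 0, -0.09], [0, 0, 0]], [[0.5, 0, -0.09], [0, 0, 0]]]'

```text
time: 3.15
tcp_pos: [0.4197, -0.0775, 0.0399]
ee_rot: [3.095, 0.31, -0.282]
force: [-1.8, 0.2, 2.7]
grip_width: 0.0002
finger_force: 1.1
```

```bash
python3 -c "
from h import *;from rig import bot
to(bot,[.374,-.083,.042],11.4,11)
f=bot.grab_frame('scene');cv2.imwrite('pics/a2.png',cv2.resize(f['pixels'][110:290,150:360],None,fx=3,fy=3))
f=bot.grab_frame('wrist');print(f['hand_eye'].round(3).tolist(),f['fx'],f['cx']);cv2.imwrite('pics/w2.png',f['pixels'])"
```

```text
t 3.15 tcp [ 0.4197 -0.0775  0.0399] toolx [ 0.964  0.195 -0.181] z [-0.177 -0.036 -0.984] F [-1.85  0.24  2.69] q [ 0.18  0.45 -0.15  2.16  0.16  0.72 -1.47]
 shift cm [-4.55 -0.37  0.63] turn [ 0.01 -0.59  0.03] wtilt z [-0.187 -0.038 -0.982]
[[0.0, -0.959, -0.283, 0.078], [1.0, 0.0, 0.0, 0.001], [0.0, -0.283, 0.959, -0.148], [0.0, 0.0, 0.0, 1.0]] 297.3186396354542 255.53199608007438
```

View pics/a2.png

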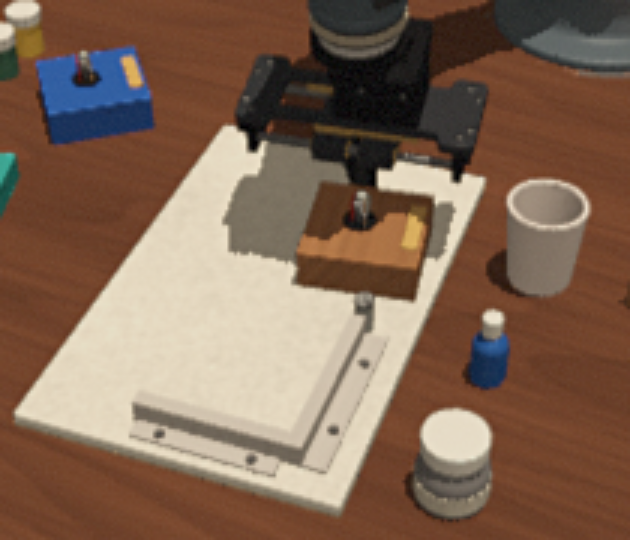

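The plinth is being pushed squarely: its top is at about (365,230) in the crop and the post at (363,305). I'll add a depth-based plinth tracker.

```bash
cat >> h.py <<'E'
BX=np.array([.9944,.1053]);BY=np.array([-.1053,.9944]);POST=np.array([.5531,-.0160])
def plinth(bot,cam='scene',lo=.043,hi=.053):
    f=bot.grab_frame(cam);z=f['range_z'];v,u=np.mgrid[:384,:512]
    P=np.stack([(u-f['cx'])/f['fx']*z,(v-f['cy'])/f['fy']*z,z],-1).reshape(-1,3)
    T=f['camera_from_world'];W=(P-T[:3,3])@T[:3,:3]
    h=cv2.cvtColor(f['pixels'],cv2.COLOR_BGR2HSV).reshape(-1,3)
    k=(z.ravel()>0)&(W[:,2]>lo)&(W[:,2]<hi)&(h[:,1]>90)&(h[:,0]<35)&(W[:,0]>.35)&(W[:,0]<.73)&(W[:,1]>-.25)&(W[:,1]<.03)
    m=(k.reshape(384,512)*255).astype(np.uint8);n,l,s,_=cv2.connectedComponentsWithStats(m);i=1+s[1:,4].argmax()
    p=W[(l.ravel()==i)]
    r=cv2.minAreaRect(p[:,:2].astype(np.float32));c=np.array(r[0]);a=r[2]%90
    y=(l.ravel()==i)&(h[:,0]>20);npl=W[y,:2].mean(0) if y.sum()>5 else c*np.nan
    d=c-POST;print('plinth c',c.round(4),'size',np.round(r[1],4),'ang mod90 rel board %.1f'%((a-6.04)%90),'board xy mm',(1000*np.array([d@BX,d@BY])).round(1),'plate dir rel board deg %.0f'%np.rad2deg(np.arctan2((npl-c)@BY,(npl-c)@BX)),'n',len(p),'z %.4f'%np.median(p[:,2]))
E
python3 -c "
from h import *;from rig import bot
plinth(bot)"
```

```text
plinth c [ 0.4765 -0.0512] size [0.1025 0.0958] ang mod90 rel board 7.8 board xy mm [-79.8 -27. ] plate dir rel board deg nan n 954 z 0.0492
```

Emit:
drive_tool --targets '[[[0.5, 0, -0.08], [0, 2.1, 0]], [[0.5, 0, -0.06], [0, 2.1, 0]], [[0.5, 0, -0.05], [0, 2.1, 0]], [[0.4, 0, -0.02], [0, 2.1, 0]], [[0.3, 0, 0], [0, 1.9, 0]]]'

```text
time: 3.8
tcp_pos: [0.4408, -0.0732, 0.0394]
ee_rot: [3.126, 0.313, -0.001]
force: [-1.1, -0.6, -1.2]
grip_width: 0.0005
finger_force: 0.6
```

```bash
python3 -c "
from h import *;from rig import bot
to(bot,[.44,-.076,.038],11.4,0)
plinth(bot)"
```

```text
t 3.8 tcp [ 0.4408 -0.0732  0.0394] toolx [ 0.98   0.198 -0.001] z [-0.001 -0.    -1.   ] F [-1.08 -0.63 -1.24] q [ 0.22  0.41 -0.18  2.22  0.14  0.52 -1.44]
 shift cm [-0.14  0.26  0.14] turn [-0.    0.05  0.03] wtilt z [ 0. -0. -1.]
plinth c [ 0.4943 -0.0461] size [0.1022 0.0959] ang mod90 rel board 10.7 board xy mm [-61.7 -23.7] plate dir rel board deg nan n 1002 z 0.0492
```

Emit:
drive_tool --targets '[[[0.4, 0, 0], [0, 0, 0]], [[0.4, 0.1, 0], [0, 0, -1]], [[0.3, 0.5, 0], [0, 0, -3]], [[0.2, 0.6, 0], [0, 0, -3]], [[0.2, 0.6, 0], [0, 0, -3]]]'

```text
time: 4.35
tcp_pos: [0.4605, -0.0872, 0.0393]
ee_rot: [-3.086, -0.589, 0.005]
force: [-1.8, 0.1, 0.9]
grip_width: 0.0004
finger_force: 1.0
```

```bash
cat >> h.py <<'E'
def rel(bot):
    o=bot.get_obs();M=R.from_rotvec(o['ee_rot']).as_matrix();d=np.r_[POST-o['tcp_pos'][:2],0]
    y=np.rad2deg(np.arctan2(M[1,0],M[0,0]))
    print('t %.2f'%o['time'],'tcp',o['tcp_pos'].round(4),'heading rel board %.1f'%(y-6.04),'post in tool mm',(1000*np.array([d@M[:,0],d@M[:,1]])).round(1),'F tool',(M.T@o['force']).round(2),'tilt',M[:2,2].round(3))
E
python3 -c "
from h import *;from rig import bot
rel(bot);plinth(bot)"
```

```text
t 4.35 tcp [ 0.4605 -0.0872  0.0393] heading rel board 15.6 post in tool mm [112.3 -32.1] F tool [-1.64 -0.78 -0.87] tilt [-0.003 -0.   ]
plinth c [ 0.5067 -0.0498] size [0.1028 0.0951] ang mod90 rel board 20.8 board xy mm [-49.7 -28.7] plate dir rel board deg nan n 1028 z 0.0491
```

Emit:
drive_tool --targets '[[[0.2, 0.6, 0], [0, 0, -4]], [[0.2, 0.6, 0], [0, 0, -4]], [[0.2, 0.6, 0], [0, 0, -4]], [[0.2, 0.6, 0], [0, 0, -4]], [[0.2, 0.6, 0], [0, 0, -4]]]'

```text
time: 4.9
tcp_pos: [0.4832, -0.109, 0.0392]
ee_rot: [-2.937, -1.114, 0.007]
force: [-3.3, -2.3, 1.7]
grip_width: 0.0004
finger_force: 1.9
```

```bash
python3 -c "
from h import *;from rig import bot
rel(bot);plinth(bot)"
```

```text
t 4.90 tcp [ 0.4832 -0.109   0.0392] heading rel board 35.5 post in tool mm [114.  -23.3] F tool [-4.01 -0.42 -1.7 ] tilt [-0.004 -0.001]
plinth c [ 0.5168 -0.06  ] size [0.1    0.0964] ang mod90 rel board 37.7 board xy mm [-40.7 -39.9] plate dir rel board deg nan n 1051 z 0.0491
```

Emit:
drive_tool --targets '[[[0.15, 0.9, 0], [0, 0, -3]], [[0.15, 0.9, 0], [0, 0, -3]], [[0.15, 0.9, 0], [0, 0, -3]], [[0.2, 0.8, 0], [0, 0, -3]], [[0.2, 0.8, 0], [0, 0, -3]]]'

```text
time: 5.45
tcp_pos: [0.5217, -0.1313, 0.0393]
ee_rot: [-2.768, -1.486, 0.002]
force: [-0.3, -0.1, -0.2]
grip_width: 0.0006
finger_force: 0.5
```

```bash
python3 -c "
from h import *;from rig import bot
rel(bot);plinth(bot)"
```

```text
t 5.45 tcp [ 0.5217 -0.1313  0.0393] heading rel board 50.4 post in tool mm [113.4 -37.5] F tool [-0.27 -0.16  0.15] tilt [-0.001 -0.   ]
plinth c [ 0.5288 -0.0673] size [0.0998 0.098 ] ang mod90 rel board 52.2 board xy mm [-29.6 -48.5] plate dir rel board deg nan n 1053 z 0.0491
```

Emit:
drive_tool --targets '[[[0.23, 0.62, 0], [0, 0, -3.2]], [[0.23, 0.62, 0], [0, 0, -3.2]], [[0.23, 0.62, 0], [0, 0, -3.2]], [[0.23, 0.62, 0], [0, 0, -3.2]], [[0.23, 0.62, 0], [0, 0, -3.2]]]'

```text
time: 6.0
tcp_pos: [0.5541, -0.1353, 0.0393]
ee_rot: [-2.535, -1.856, 0.003]
force: [-1.5, -2.0, 0.2]
grip_width: 0.0007
finger_force: 0.7
```

```bash
python3 -c "
from h import *;from rig import bot
rel(bot);plinth(bot)"
```

```text
t 6.00 tcp [ 0.5541 -0.1353  0.0393] heading rel board 66.4 post in tool mm [113.4 -37. ] F tool [-2.4  -0.86 -0.18] tilt [-0.001 -0.001]
plinth c [ 0.5406 -0.0725] size [0.0996 0.0976] ang mod90 rel board 69.0 board xy mm [-18.4 -54.9] plate dir rel board deg nan n 1065 z 0.0491
```

Emit:
drive_tool --targets '[[[0.23, 0.62, 0], [0, 0, -3.2]], [[0.23, 0.62, 0], [0, 0, -3.2]], [[0.23, 0.62, 0], [0, 0, -3.2]], [[0.23, 0.62, 0], [0, 0, -3.2]], [[0.2, 0.5, 0], [0, 0, -3]]]'

```text
time: 6.55
tcp_pos: [0.5856, -0.1306, 0.0392]
ee_rot: [2.256, 2.186, -0.002]
force: [0.3, -1.7, -0.7]
grip_width: 0.0007
finger_force: 1.2
```

```bash
python3 -c "
from h import *;from rig import bot
rel(bot);plinth(bot)"
```

```text
t 6.55 tcp [ 0.5856 -0.1306  0.0392] heading rel board 82.1 post in tool mm [113.5 -36.1] F tool [-1.66  0.36  0.66] tilt [-0.001 -0.001]
plinth c [ 0.5549 -0.0779] size [0.0965 0.1061] ang mod90 rel board 86.9 board xy mm [ -4.8 -61.7] plate dir rel board deg nan n 1100 z 0.0491
```

Emit:
drive_tool --targets '[[[0.2, 0.1, 0], [0, 0, -4]], [[0.2, 0, 0], [0, 0, -3.9]], [[0.15, 0, 0], [0, 0, 0]], [[0.1, 0, 0], [0, 0, 0]], [[0, 0, 0], [0, 0, 0]]]'

```text
time: 7.1
tcp_pos: [0.5881, -0.1295, 0.04]
ee_rot: [2.103, 2.324, -0.004]
force: [3.6, -10.2, -1.9]
grip_width: 0.0002
finger_force: 5.5
```

```bash
python3 -c "
from h import *;from rig import bot
rel(bot);plinth(bot)"
```

```text
t 7.10 tcp [ 0.5881 -0.1295  0.04  ] heading rel board 89.7 post in tool mm [116.4 -23.5] F tool [-10.51   2.51   1.96] tilt [ 0.004 -0.007]
plinth c [ 0.5557 -0.0756] size [0.096  0.1009] ang mod90 rel board 87.8 board xy mm [ -3.7 -59.5] plate dir rel board deg nan n 1109 z 0.0493
```

The plinth is flush on the fence at about 10 N push. Now I retreat and go round to the nameplate side.

Emit:
drive_tool --targets '[[[-1, 0, 0], [0, 0, 0]], [[-3, 0, 0], [0, 0, 0]], [[0, -3.8, 0], [0, 0, 0]], [[0, -3.8, 0], [0, 0, 0]], [[0, -3.8, 0], [0, 0, 0]]]'

```text
time: 7.65
tcp_pos: [0.4754, -0.1748, 0.0393]
ee_rot: [-2.101, -2.334, 0.0]
force: [-0.3, -0.7, 0.2]
grip_width: 0.0007
finger_force: 0.0
```

Emit:
drive_tool --targets '[[[0, 0, 0], [0, 0, 8.5]], [[0, 0, 0], [0, 0, 8.5]], [[0, 0, 0], [0, 0, 8.5]], [[0, 0, 0], [0, 0, 8.5]], [[0, 0, 0], [0, 0, 8.5]]]'

```text
time: 8.15
tcp_pos: [0.4769, -0.1746, 0.0396]
ee_rot: [-2.809, -1.405, 0.001]
force: [-0.9, 0.2, -0.4]
grip_width: 0.0003
finger_force: 0.0
```

Emit:
drive_tool --targets '[[[0, 0, 0], [0, 0, 8.5]], [[0, 0, 0], [0, 0, 8.5]], [[0, 0, 0], [0, 0, 8.5]], [[0, 0, 0], [0, 0, 8.5]], [[0, 0, 0], [0, 0, 8.5]]]'

```text
time: 8.65
tcp_pos: [0.4769, -0.1745, 0.0395]
ee_rot: [-3.127, -0.292, 0.001]
force: [-0.2, -0.7, -0.2]
grip_width: 0.0003
finger_force: 0.0
```

Emit:
drive_tool --targets '[[[0, 0, 0], [0, 0, 4.7]], [[0, 0, 0], [0, 0, 0]]]'

```text
time: 8.85
tcp_pos: [0.4769, -0.1746, 0.0396]
ee_rot: [-3.137, -0.175, 0.002]
force: [-0.2, -0.5, -0.2]
grip_width: 0.0007
finger_force: 0.0
```

```bash
python3 -c "
from h import *;from rig import bot
rel(bot);plinth(bot)
f=bot.grab_frame('top');cv2.imwrite('pics/a3.png',cv2.resize(f['pixels'][90:290,170:350],None,fx=3,fy=3))"
```

```text
t 8.85 tcp [ 0.4769 -0.1746  0.0396] heading rel board 0.3 post in tool mm [  93.3 -149.1] F tool [-0.31  0.5   0.23] tilt [-0.001  0.   ]
plinth c [ 0.5544 -0.0739] size [0.0981 0.0971] ang mod90 rel board 87.4 board xy mm [ -4.8 -57.7] plate dir rel board deg nan n 1096 z 0.0492
```

View pics/a3.png

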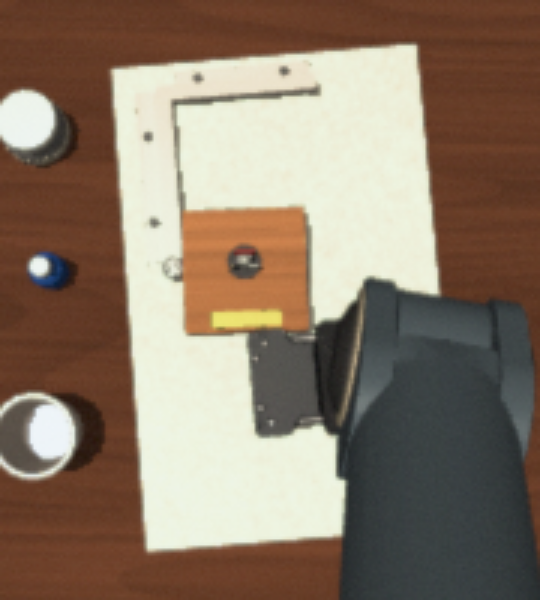

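The plinth is square at the fence with the nameplate to the rear (245,320 in the crop). Next I move in behind it and slide it.

Emit:
drive_tool --targets '[[[0, -4.6, 0], [0, 0, 0]], [[0, -4.6, 0], [0, 0, 0]], [[2, 0, 0], [0, 0, 0]], [[0.6, 0, 0], [0, 0, 0]], [[0.6, 0, 0], [0, 0, 0]]]'

```text
time: 9.45
tcp_pos: [0.4978, -0.0811, 0.0393]
ee_rot: [3.136, 0.175, -0.005]
force: [-1.7, 0.2, 0.8]
grip_width: 0.0007
finger_force: 0.9
```

Emit:
drive_tool --targets '[[[0.7, 0, 0], [0, 0, 0]], [[0.7, 0, 0], [0, 0, 0]], [[0.7, 0, 0], [0, 0, 0]], [[0.7, 0, 0], [0, 0, 0]], [[0.7, 0, 0], [0, 0, 0]]]'

```text
time: 9.95
tcp_pos: [0.5333, -0.0769, 0.0392]
ee_rot: [3.136, 0.175, -0.003]
force: [-1.8, -0.9, -0.6]
grip_width: 0.0006
finger_force: 0.8
```

```bash
python3 -c "
from h import *;from rig import bot
rel(bot);plinth(bot)"
```

```text
t 9.95 tcp [ 0.5333 -0.0769  0.0392] heading rel board 0.4 post in tool mm [ 26.4 -58.3] F tool [-1.87  0.68  0.65] tilt [-0.002 -0.001]
plinth c [ 0.5897 -0.0702] size [0.1048 0.0967] ang mod90 rel board 0.9 board xy mm [ 30.6 -57.7] plate dir rel board deg nan n 1197 z 0.0492
```

Emit:
drive_tool --targets '[[[0.7, 0, 0], [0, 0, 0]], [[0.7, 0, 0], [0, 0, 0]], [[0.7, 0, 0], [0, 0, 0]], [[0.7, 0, 0], [0, 0, 0]], [[0.7, 0, 0], [0, 0, 0]]]'

```text
time: 10.5
tcp_pos: [0.5683, -0.0727, 0.0393]
ee_rot: [3.136, 0.176, -0.003]
force: [-1.3, -1.5, 0.3]
grip_width: 0.0002
finger_force: 0.9
```

Emit:
drive_tool --targets '[[[0.4, 0, 0], [0, 0, 0]], [[0.3, 0, 0], [0, 0, 0]], [[0.3, 0, 0], [0, 0, 0]], [[0.2, 0, 0], [0, 0, 0]], [[0.1, 0, 0], [0, 0, 0]]]'

```text
time: 11.0
tcp_pos: [0.5807, -0.0711, 0.0393]
ee_rot: [3.136, 0.176, -0.003]
force: [-2.0, -0.2, 1.5]
grip_width: 0.0009
finger_force: 0.9
```

```bash
python3 -c "
from h import *;from rig import bot
rel(bot);plinth(bot)"
```

```text
t 11.00 tcp [ 0.5807 -0.0711  0.0393] heading rel board 0.4 post in tool mm [-21.3 -57.8] F tool [-2.    0.   -1.53] tilt [-0.002 -0.   ]
plinth c [ 0.6389 -0.0651] size [0.1004 0.0966] ang mod90 rel board 0.1 board xy mm [ 80.1 -57.9] plate dir rel board deg nan n 1332 z 0.0491
```

Emit:
drive_tool --targets '[[[0.13, 0, 0], [0, 0, 0]], [[0.13, 0, 0], [0, 0, 0]], [[0.13, 0, 0], [0, 0, 0]], [[0.13, 0, 0], [0, 0, 0]], [[0.1, 0, 0], [0, 0, 0]]]'

```text
time: 11.55
tcp_pos: [0.5869, -0.0704, 0.0393]
ee_rot: [3.136, 0.176, -0.003]
force: [-1.0, -1.1, -0.2]
grip_width: 0.0005
finger_force: 0.8
```

Emit:
drive_tool --targets '[[[0.1, 0, 0], [0, 0, 0]], [[0.1, 0, 0], [0, 0, 0]], [[0.1, 0, 0], [0, 0, 0]]]'

```text
time: 11.85
tcp_pos: [0.5881, -0.0703, 0.0389]
ee_rot: [3.136, 0.176, -0.009]
force: [-6.7, -1.1, 3.3]
grip_width: 0.0004
finger_force: 3.3
```

Emit:
drive_tool --targets '[[[0.07, 0, 0], [0, 0, 0]], [[0.06, 0, 0], [0, 0, 0]], [[0, 0, 0], [0, 0, 0]]]'

```text
time: 12.15
tcp_pos: [0.5881, -0.0703, 0.0386]
ee_rot: [3.136, 0.176, -0.013]
force: [-7.5, -0.4, 3.9]
grip_width: 0.0007
finger_force: 3.8
```

Emit:
drive_tool --targets '[[[0.08, 0, 0], [0, 0, 0]], [[0.06, 0, 0], [0, 0, 0]], [[0, 0, 0], [0, 0, 0]], [[0, 0, 0], [0, 0, 0]], [[0, 0, 0], [0, 0, 0]]]'

```text
time: 12.65
tcp_pos: [0.5881, -0.0704, 0.0384]
ee_rot: [3.136, 0.175, -0.018]
force: [-10.0, -0.0, 4.6]
grip_width: 0.0003
finger_force: 5.1
```

Emit:
drive_tool --targets '[[[0, 0, 0], [0, 0, 0]], [[0, 0, 0], [0, 0, 0]], [[0, 0, 0], [0, 0, 0]], [[0, 0, 0], [0, 0, 0]]]'

```text
time: 13.05
tcp_pos: [0.5881, -0.0704, 0.0384]
ee_rot: [3.136, 0.175, -0.018]
force: [-10.8, -0.7, 5.1]
grip_width: 0.0006
finger_force: 5.1
```

```bash
python3 -c "
from h import *;from rig import bot
rel(bot);plinth(bot)"
```

```text
t 13.05 tcp [ 0.5881 -0.0704  0.0384] heading rel board 0.4 post in tool mm [-28.7 -57.9] F tool [-10.85  -0.5   -4.94] tilt [-0.011 -0.001]
plinth c [ 0.6474 -0.0641] size [0.1002 0.0961] ang mod90 rel board 89.7 board xy mm [ 88.7 -57.8] plate dir rel board deg nan n 1360 z 0.0491
```

Pressed at about 10 N. I'll retreat and check the fence gap.

Emit:
drive_tool --targets '[[[-0.5, 0, 0], [0, 0, 0]], [[-3, 0, 0], [0, 0, 0]], [[-4, 0, 0], [0, 0, 0]], [[-4, 2, -4], [0, 0, 0]], [[-2, 3, -3], [0, 0, 0]]]'

```text
time: 13.6
tcp_pos: [0.4683, -0.1289, 0.1031]
ee_rot: [-3.135, -0.183, 0.004]
force: [0.9, -1.2, 0.3]
grip_width: 0.0004
finger_force: 0.0
```

Emit:
drive_tool --targets '[[[0, 4, -2], [0, 0, 0]], [[0, 4.5, 0], [0, 0, 0]], [[0, 4.5, 0], [0, 0, 0]], [[0, 4.5, 0], [0, 0, 0]], [[0, 0, 0], [0, 0, 0]]]'

```text
time: 14.1
tcp_pos: [0.4904, -0.3129, 0.1237]
ee_rot: [3.131, 0.161, 0.004]
force: [0.1, -0.1, 0.2]
grip_width: 0.0003
finger_force: 0.0
```

```bash
python3 - <<'E'
from h import *;from rig import bot
rel(bot);plinth(bot);plinth(bot,'top')
f=bot.grab_frame('top');cv2.imwrite('pics/a4.png',cv2.resize(f['pixels'][95:195,195:315],None,fx=6,fy=6,interpolation=cv2.INTER_CUBIC))
h=cv2.cvtColor(f['pixels'],cv2.COLOR_BGR2HSV);m=((h[...,1]>90)).astype(np.uint8)*255
pl=big(cv2.morphologyEx(m,cv2.MORPH_OPEN,np.ones((3,3))),(214,110,285,200));r,bx=rect(f,pl,0.048)
d=np.array(r[0])-POST;print(r,1000*d@BX,1000*d@BY)
E
```

```text
t 14.10 tcp [ 0.4904 -0.3129  0.1237] heading rel board -0.2 post in tool mm [  92.7 -288.9] F tool [ 0.13  0.16 -0.18] tilt [ 0.003 -0.007]
plinth c [ 0.6483 -0.064 ] size [0.0969 0.0963] ang mod90 rel board 0.4 board xy mm [ 89.6 -57.8] plate dir rel board deg nan n 1317 z 0.0491
plinth c [ 0.6457 -0.0626] size [0.0959 0.0955] ang mod90 rel board 89.8 board xy mm [ 87.2 -56.1] plate dir rel board deg 178 n 1558 z 0.0480
((0.64400315284729, -0.06306666135787964), (0.09865880012512207, 0.09565739333629608), 5.983214855194092) 85.43797575036045 -56.37519004909515
```

View pics/a4.png

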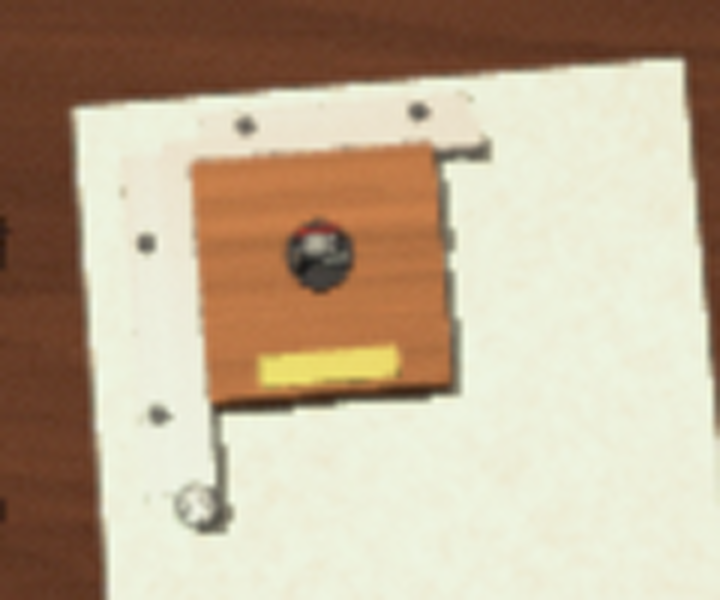

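The plinth sits square in the corner: its edges meet the end stop (320,150) and the fence (205,280), and the nameplate is at the rear (330,365). To be sure of the fence contact I'll give one light press from the open side.

Emit:
drive_tool --targets '[[[4, -2, 0], [0, 0, 0]], [[4, -2, 0], [0, 0, 0]], [[4, -2, 0], [0, 0, 0]], [[3, -2, 0], [0, 0, 0]], [[0, 0, 0], [0, 0, -8.5]]]'

```text
time: 14.75
tcp_pos: [0.6353, -0.1984, 0.1229]
ee_rot: [-3.108, -0.433, -0.006]
force: [-0.7, -1.2, -0.2]
grip_width: 0.0005
finger_force: 0.0
```

Emit:
drive_tool --targets '[[[0, 0, 0], [0, 0, -8.5]], [[0, 0, 0], [0, 0, -8.5]], [[0, 0, 0], [0, 0, -8.5]], [[0, 0, 0], [0, 0, -8.5]], [[0, 0, 0], [0, 0, -8.5]]]'

```text
time: 15.25
tcp_pos: [0.6305, -0.2055, 0.1229]
ee_rot: [-2.747, -1.522, 0.001]
force: [-0.6, -0.8, -0.0]
grip_width: 0.0005
finger_force: 0.0
```

Emit:
drive_tool --targets '[[[0, 0, 0], [0, 0, -8.5]], [[0, 0, 0], [0, 0, -8.5]], [[0, 0, 0], [0, 0, -8.5]], [[0, 0, 0], [0, 0, -8.5]], [[0, 0, 0], [0, 0, -5]]]'

```text
time: 15.75
tcp_pos: [0.6304, -0.2057, 0.1229]
ee_rot: [-2.084, -2.35, -0.0]
force: [0.1, 0.4, -0.2]
grip_width: 0.0006
finger_force: 0.0
```

```bash
python3 -c "
from h import *;from rig import bot
rel(bot);to(bot,[.6565,-.165,.04],96.04)"
```

```text
t 15.75 tcp [ 0.6304 -0.2057  0.1229] heading rel board 90.8 post in tool mm [197.6 -54. ] F tool [0.34 0.17 0.16] tilt [-0.001  0.   ]
t 15.75 tcp [ 0.6304 -0.2057  0.1229] toolx [-0.12   0.993  0.001] z [-0.001  0.    -1.   ] F [ 0.13  0.36 -0.16] q [ 0.6   0.61 -0.51  1.65  0.35  0.97  0.09]
 shift cm [3.72 3.08 8.29] turn [-0.03 -0.03  0.85] wtilt z [ 0.  0. -1.]
```

Emit:
drive_tool --targets '[[[0, 3.1, 0], [0, 0, 0.8]], [[0, 0, 4.2], [0, 0, 0]], [[0, 0, 4.1], [0, 0, 0]], [[4, 0, 0], [0, 0, 0]], [[2.6, 0, 0], [0, 0, 0]]]'

```text
time: 16.25
tcp_pos: [0.6529, -0.1345, 0.0376]
ee_rot: [-2.103, -2.327, 0.001]
force: [0.2, 1.6, 1.0]
grip_width: 0.0004
finger_force: 0.0
```

Emit:
drive_tool --targets '[[[0.8, 0, 0], [0, 0, 0]], [[0.2, 0, 0], [0, 0, 0]], [[0.2, 0, 0], [0, 0, 0]], [[0, 0, 0], [0, 0, 0]]]'

```text
time: 16.65
tcp_pos: [0.6532, -0.1285, 0.0398]
ee_rot: [2.111, 2.326, -0.003]
force: [-0.3, -0.6, -0.0]
grip_width: 0.0
finger_force: 0.0
```

```bash
python3 -c "
from h import *;from rig import bot
rel(bot);plinth(bot)"
```

```text
t 16.65 tcp [ 0.6532 -0.1285  0.0398] heading rel board 89.5 post in tool mm [121.7 -88.8] F tool [-0.55 -0.35  0.  ] tilt [-0.001 -0.002]
plinth c [ 0.6478 -0.0639] size [0.0974 0.096 ] ang mod90 rel board 89.4 board xy mm [ 89.1 -57.6] plate dir rel board deg nan n 1338 z 0.0491
```

Emit:
drive_tool --targets '[[[0.3, 0, 0], [0, 0, 0]], [[0.1, 0, 0], [0, 0, 0]], [[0.1, 0, 0], [0, 0, 0]], [[0.1, 0, 0], [0, 0, 0]], [[0, 0, 0], [0, 0, 0]]]'

```text
time: 17.2
tcp_pos: [0.6524, -0.1217, 0.0395]
ee_rot: [-2.11, -2.327, 0.003]
force: [0.1, -1.6, -0.1]
grip_width: 0.0002
finger_force: 0.6
```

```bash
python3 -c "
from h import *;from rig import bot
rel(bot)"
```

```text
t 17.20 tcp [ 0.6524 -0.1217  0.0395] heading rel board 89.6 post in tool mm [114.9 -88.5] F tool [-1.58 -0.09  0.06] tilt [-0.002 -0.001]
```

Emit:
drive_tool --targets '[[[0.1, 0, 0], [0, 0, 0]], [[0.1, 0, 0], [0, 0, 0]], [[0, 0, 0], [0, 0, 0]]]'

```text
time: 17.5
tcp_pos: [0.6524, -0.1216, 0.0395]
ee_rot: [2.11, 2.325, -0.005]
force: [0.6, -5.4, -0.1]
grip_width: 0.0003
finger_force: 2.6
```

```bash
python3 -c "
from h import *;from rig import bot
rel(bot)"
```

```text
t 17.50 tcp [ 0.6524 -0.1216  0.0395] heading rel board 89.5 post in tool mm [114.7 -88.6] F tool [-5.42  0.07  0.13] tilt [-0.001 -0.003]
```

It didn't move at 5 N, so it was already flush. Retreat and check.

Emit:
drive_tool --targets '[[[-0.5, 0, 0], [0, 0, 0]], [[-4, 0, 0], [0, 0, 0]], [[-4, 0, 0], [0, 0, 0]], [[0, 0, -3], [0, 0, 0]], [[0, 0, 0], [0, 0, 0]]]'

```text
time: 18.0
tcp_pos: [0.663, -0.205, 0.0728]
ee_rot: [2.111, 2.322, 0.005]
force: [1.0, 0.4, 0.9]
grip_width: 0.0002
finger_force: 0.0
```

```bash
python3 -c "
from h import *;from rig import bot
rel(bot);plinth(bot);plinth(bot,'top')
print(bot.close_job())"
```

```text
t 18.00 tcp [ 0.663  -0.205   0.0728] heading rel board 89.4 post in tool mm [198.6 -91.4] F tool [ 0.28  1.04 -0.93] tilt [ 0.005 -0.   ]
plinth c [ 0.6471 -0.0638] size [0.0986 0.0961] ang mod90 rel board 0.0 board xy mm [ 88.5 -57.4] plate dir rel board deg nan n 1327 z 0.0491
plinth c [ 0.6461 -0.0627] size [0.0966 0.0956] ang mod90 rel board 0.1 board xy mm [ 87.6 -56.2] plate dir rel board deg 179 n 1554 z 0.0480
the job is handed in; nothing more can be done
None
```

I handed the job in after 18 s: the plinth was turned round the post, slid along the fence and pressed home at about 10 N. It sits square in the corner (within about 0.1°, 1 mm) with the nameplate to the rear; the judge's result was not shown.

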